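Hang the dial gauge on its hook, dial outward

TASK

Take the steel dial gauge (the square plate with the round white dial on one face) out of its wooden slot block and hang it on the brass hook stand: the hook's peg goes through the eye of the plate, and the dial must face outward, toward the hook's free knob end and away from the post. Let go so that it hangs freely, at rest, and leave the stepped gauge standing in its own block.

Things in the scene. Friction and masses are not known exactly. Their poses are not given: they have to be found in the camera images.
- gauge_grip (a point): Grip point of the dial gauge, a loose bare steel plate of 0.12 kg, 8 mm thick (its x), 146 mm high (its z): middle of the plain tab at its top (34 mm wide, 104 to 146 mm above the plate's bottom edge). This point is 130 mm above the bottom edge, 26 mm above the eye's peak, on the mid-plane. Axes: z up the plate, y along its width, x square to it; the dial looks along -x.
- gauge_eye (a point): Centre of the gauge's house-shaped eye right through the plate, 30 mm wide, 30 mm high in the middle; its upper edge is a roof of 30 degrees that centres itself on a peg. 8 mm side bars beside it (46 mm overall). 89 mm above the bottom edge, 41 mm below gauge_grip; the roof's peak is 15 mm above this point. Axes as gauge_grip.
- gauge_dial (a point): Centre of the gauge's round white dial (45 mm across, black ticks and a hand), on one face only of its square body (56 mm wide, the lowest 74 mm of the plate); the other face is plain steel. 48 mm above the bottom edge, 5 mm in front of the mid-plane. Axes as gauge_grip: -x points out of the dial.
- block_a: Fixed wooden slot block, 44 x 76 x 30 mm, in which the dial gauge stands upright at the start, facing any way, even dial away from the robot. Origin: centre of its underside, on the bench; z up. Slot 10 mm wide along its y; slot floor 8 mm, rim 30 mm above the bench: lift the gauge straight up by more than 22 mm.
- step_gauge_grip (a point): Tab of the stepped gauge, 130 mm above its bottom edge: same steel, thickness, eye, tab and kind of block as the dial gauge, but no dial, and its body narrows downward in steps (46, 35, 24 mm wide). A bystander 12 to 23 cm from the dial gauge, on either side of it; leave it alone. x square to the plate, z up.
- hook_peg (a point): Middle of the hook's peg, on its axis, 146 mm above the bench. Fixed stand: round dark base 60 mm across, brass post of 8 mm diameter bent at the top into a level peg of 8 mm diameter. Axes: z up, -x along the peg from post to knob (roughly toward the robot). The post's axis is 34 mm from here along +x. When the gauge hangs, gauge_eye is 10 mm below the peg's axis.
- hook_knob (a point): Centre of the ball knob (14 mm diameter) on the free end of the peg, 34 mm from hook_peg along -x. Its top, 153 mm above the bench, is the highest point of the stand; it passes through the eye with 6 mm to spare all round when centred. Axes as hook_peg.
There are look-alikes about, which are no part of the job. Leave any purple look-alike of the part that bears hook_peg alone.

How it is judged:
At the end, for the whole second after the job is handed in: The gauge hangs with the peg through its eye: eye centre 5 to 21 mm below the peg's axis, within 15 mm sideways and 32 mm of the peg's middle along it; plate square to the peg within 23 degrees, upright within 20; dial on the knob's side (z of gauge_eye in the frame of hook_peg between -0.021 and -0.005 m and y of gauge_eye in the frame of hook_peg between -0.015 and 0.015 m and x of gauge_eye in the frame of hook_peg between -0.032 and 0.032 m and angle between the x axis of gauge_dial and the x axis of hook_peg, either way round below 0.4 rad and x of hook_knob in the frame of gauge_dial below 0 m and angle between gauge_grip's own z axis and vertical below 0.35 rad); the robot touches nothing.
It fails at once if the stepped gauge is moved more than 30 mm (distance of step_gauge_grip from where it was at the start of the episode above 0.03 m).
It also fails if it takes over 43 s, if anything falls off the work surface, if the arm or the gripper's body presses on something with over 40 N, if the wrist force passes 120 N, or if a joint passes its speed limit or range.

ROBOT

A 6-joint arm with a two-finger parallel gripper is mounted at the origin on a cart in front of the work surface, level with it; the furniture and walls round the work are solid. World frame = base frame: x ahead of the robot, y to its left, z up, the work surface at z = 0. Lengths are in m, angles in rad, forces in N, time in s.
With the tool pointing down it reaches from about 0.3 to 0.875 m from the base axis. Payload 6.4 kg.
Tool frame: the origin (TCP) lies between the finger pads; the fingertips stand 19 mm ahead of it and the grasp point (between the pads) is the TCP; z points along the fingers, y is the direction in which the jaws open and shut (so a half turn about z gives the same grasp; the last joint's range is limited). The gripper opens to 85 mm and grips with 20 to 120 N. Pads are 22 mm wide; open, the fingers measure 114 mm over their backs; the gripper's body (76 mm by 85 mm) begins 54 mm behind the grasp point. The pads swing forward as they close: fully open they stand 13 mm farther back than shut.
Start: joints at [1.119, 0.181, 1.607, -0, 1.354, -0.206], TCP at [0.14, 0.558, 0.21] pointing down, gripper open.
Joint ranges: [-2.99, 2.99], [-0.89, 2.07], [0.3, 2.58], [-1.14, 4.28], [0, 2.63], [-3.12, 3.12]. Speed limits (rad/s): [2.57, 2.57, 3.01, 3.14, 3.14, 3.14].

INTERFACE

Orientations are given as a unit quaternion [w, x, y, z].
In Python, from bench import * gives the robot as it stands.
- The arm moves only by the tool apply_moves, never from a script. Its argument "moves" is a list that holds one entry, the list of rows, each a list of 7 numbers: the shift along the tool's x, y, z in cm, then the turn, a rotation vector about the tool's x, y, z in rad, then the opening, from 0 (shut) to 1 (fully open). A call has 1 to 8 rows; each row is the pose to reach, as a shift and turn from the pose commanded when the call began, along the tool's axes at that moment; what a row does not reach only later rows make up. A row lasts 1/10 s, in which the tool goes at most 50 mm and 8.59 degrees, less where a joint would pass 70% of its speed; a pose out of reach is approached as far as the arm can. A call with a gripper value outside its range is refused whole. The fingers move at their own pace and stop on an object; the grip force is fixed at half the most. Time passes only in rows, so rows that repeat a pose let the fingers close. It gives the time, the measured TCP pose, the force and the opening at its end, in the units of the state.
- get_obs(): the state, without advancing time (a new reading comes with each control period).
- camera(name): name is "scene" or "top" or "wrist"; returns the picture (420x560x3 uint8, red, green, blue); there is no depth.
- get_calibration(name): a dict with "vertical_fov" (degrees; the focal length in pixels is half the picture's height over the tangent of half this angle, whatever the lens; pixels are square), "cx", "cy" (the principal point, pixels), "R" (3x3) and "t" (3): a world point X has camera coordinates R X + t. Camera axes: x right, y down, z forward; pixel columns grow to the right and rows downward; lengths in m; the calibration is good to about 2 mm. The wrist camera is an equidistant fisheye: a pixel r from the principal point sees the ray r / f radians off the axis. A picture is of the moment at which its call begins: read the wrist's pose just before it. get_calibration takes no time and is no camera call; for the wrist camera it gives the pose at the moment of the call.
- hand_in(): hands the job in, once; it reports no verdict.
The state is a dict: "time_s": time; "q": joint angles; "dq": joint speeds; "joint_efforts": joint torques, N m; "eef_pos": TCP position; "eef_rot": TCP orientation; "wrist_force": force on the tool from outside, world axes, zero at the start; "torque": the same for the moment, N m; "opening": opening from 0.0 (shut) to 1.0 (fully open).
Only numpy, scipy, OpenCV 4.12 (cv2) and the standard library are available. Lean on these libraries where they do the work, as an engineer would, in place of code of your own. Each camera call takes 0.05 s, during which the arm holds its last target. There are 200 camera calls.

## Working session

There is one attempt and no reset: what is moved stays moved. The work goes in short steps, Python scripts to look and compute and a tool call to move; the robot and the scene stay as the last step left them, time stands still between calls to the robot, and variables do not carry over. Pictures are saved under pics/ and viewed, about 8 in all and at most 12, crops included, and the job is handed in when it is done.

Besides the shell and the picture viewer there is one more tool, called after "Call:" as name([rows], argument=value, ...), one row to a line, values as JSON. apply_moves: Moves the arm, as the interface text tells. Its arguments: {"type":"object","properties":{"moves":{"type":"array","items":{"type":"array","items":{"type":"array","items":{"type":"number"}}}}},"required":["moves"]}

```bash
mkdir -p pics; cat > h.py <<'E'
from bench import *
import numpy as np, cv2
from scipy.spatial.transform import Rotation as R
def f(c): return 210/np.tan(np.radians(c["vertical_fov"]/2))
def save(n,img,s=1): cv2.imwrite(f"pics/{n}.png",cv2.resize(img[:,:,::-1],None,fx=s,fy=s,interpolation=cv2.INTER_CUBIC))
def ray(c,u,v,fish=False):
    x=np.array([u-c["cx"],v-c["cy"]])
    if fish:
        r=np.hypot(*x); th=r/f(c); d=np.r_[x/r*np.sin(th),np.cos(th)]
    else: d=np.r_[x/f(c),1]
    Rm=np.array(c["R"]); return -Rm.T@np.array(c["t"]), Rm.T@(d/np.linalg.norm(d))
def onz(c,u,v,z,fish=False):
    o,d=ray(c,u,v,fish); return o+d*(z-o[2])/d[2]
def tri(rs):
    A=sum(np.eye(3)-np.outer(d,d) for o,d in rs); b=sum((np.eye(3)-np.outer(d,d))@o for o,d in rs); return np.linalg.solve(A,b)
def proj(c,X):
    p=np.array(c["R"])@X+np.array(c["t"]); return f(c)*p[:2]/p[2]+[c["cx"],c["cy"]]
E
python3 - <<'E'
from h import *
a=camera("scene");b=camera("top");np.save("scene.npy",a);np.save("top.npy",b)
save("s",a,1.4);save("t",b,1.4)
for n in("scene","top"):
    c=get_calibration(n);print(n,f(c),c)
o=get_obs();print(o["time_s"],o["eef_pos"],o["eef_rot"])
E
```

```text
scene 439.8837427893037 {'vertical_fov': 51.03951301378951, 'cx': 278.19030206233066, 'cy': 206.2259520045146, 'R': array([[ 0.71298683, -0.70103667, -0.01404854],
       [-0.5316215 , -0.52740264, -0.66274055],
       [ 0.45719619,  0.47999379, -0.7487173 ]]), 't': array([-0.28247911,  0.51611621,  0.56188146])}
top 385.1847556433331 {'vertical_fov': 57.197810750005324, 'cx': 283.5556298503941, 'cy': 207.01120129260624, 'R': array([[ 0.02928802, -0.99950842,  0.01118632],
       [-0.98036316, -0.03090678, -0.19476356],
       [ 0.19501355, -0.00526242, -0.98078643]]), 't': array([0.20533942, 0.64198504, 0.83386215])}
0.1 [0.13964156 0.55722328 0.20945947] [-2.53667932e-04  1.22568581e-01  9.92459707e-01 -7.79951301e-04]
```

View pics/s.png

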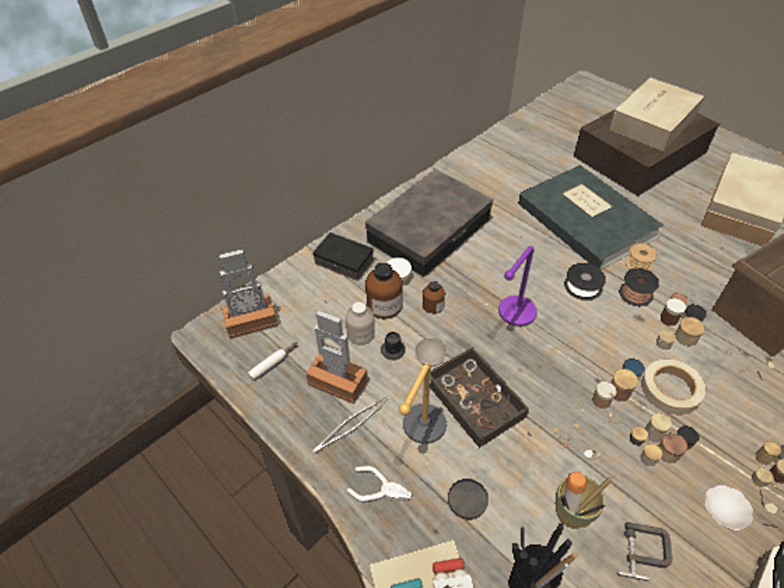

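View pics/t.png

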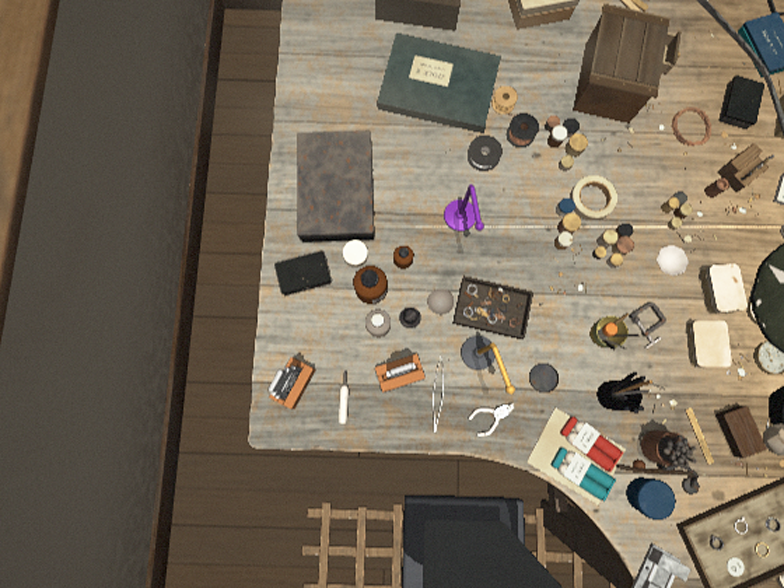

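Scene view (×1.4): the dial gauge is at about (245,295), with its dial toward the camera, and the stepped gauge at (335,350). The brass hook is at (418,400) with its knob at (405,408), and the purple look-alike is at (520,285). Candidates: left plate (dial) vs right plate (no dial, steps), and brass vs purple stand. I choose the left plate and the brass stand, then check them in a close crop.

```bash
python3 - <<'E'
from h import *
a=np.load("scene.npy");b=np.load("top.npy")
def z(i,x,y,w,h,W,H): return cv2.resize(i[y:y+h,x:x+w],(W,H),interpolation=cv2.INTER_CUBIC)
p=np.vstack([np.hstack([z(a,150,170,60,75,240*1,300),z(a,215,215,60,75,240,300),z(a,280,250,60,75,240,300)]),
 np.hstack([z(b,185,245,48,60,240,300),z(b,262,240,48,60,240,300),z(b,325,230,48,60,240,300)])])
save("crop",p)
E
```

```text
(no output)
```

View pics/crop.png

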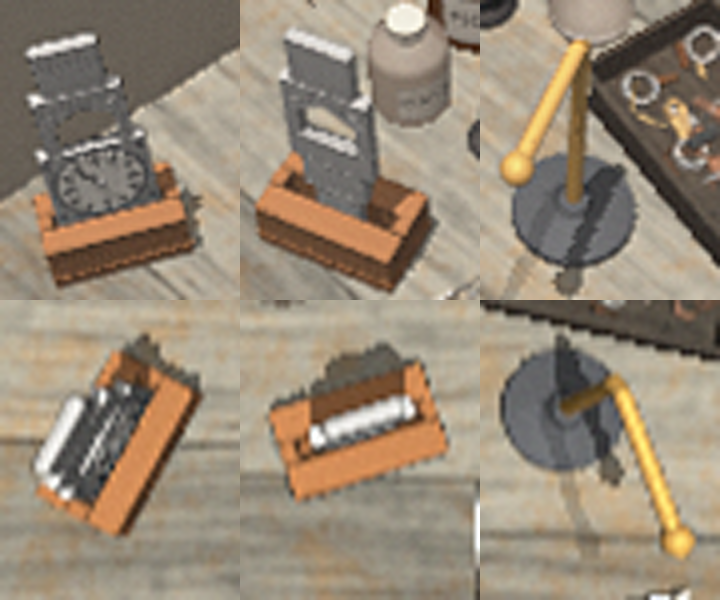

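The crop confirms the left plate bears the dial and the middle plate is stepped with no dial. The brass stand has its knob at the near end.

```bash
python3 - <<'E'
from h import *
s=get_calibration("scene");t=get_calibration("top")
S=lambda x,y:ray(s,x,y); T=lambda x,y:ray(t,x,y)
print("knob z",onz(t,364.6,278.2,.146),onz(s,289,291.5,.146),tri([S(289,291.5),T(364.6,278.2)]))
print("bend",onz(t,352,246.6,.146),onz(s,305.75,262.5,.146)); print("base",onz(t,342.4,251.6,0))
A=onz(t,193.4,279.4,.154);B=onz(t,200,266,.154);print("tab",A,B,np.linalg.norm(A-B))
A=onz(s,157,182.5,.154);B=onz(s,174,179.5,.154);print("tab s",A,B,np.linalg.norm(A-B))
P=onz(t,185+120/5,245+230/5,.03);Q=onz(t,185+198/5,245+95/5,.03);d=Q-P;print("block",P,Q,np.linalg.norm(d),np.degrees(np.arctan2(d[1],d[0])))
P=onz(s,150+42/4,170+248/4,.03);Q=onz(s,150+185/4,170+205/4,.03);d=Q-P;print("block s",P,Q,np.linalg.norm(d),np.degrees(np.arctan2(d[1],d[0])))
A=onz(t,262+(318-240)/5,240+137/5,.154);B=onz(t,262+(410-240)/5,240+108/5,.154);print("step tab",A,B)
print(get_calibration("wrist"),get_obs()["eef_rot"])
print(R.from_quat(np.roll(get_obs()["eef_rot"],-1)).as_matrix())
E
```

```text
knob z [0.47640608 0.05614858 0.146     ] [0.47841674 0.05622383 0.146     ] [0.47706152 0.05600936 0.14747949]
bend [0.53987044 0.0814665  0.146     ] [0.53751818 0.07517601 0.146     ]
base [0.54151018 0.07777878 0.        ]
tab [0.46377004 0.40133636 0.154     ] [0.49066172 0.39005552 0.154     ] 0.029161955873808734
tab s [0.46574671 0.40283173 0.154     ] [0.4938817  0.38605456 0.154     ] 0.032757448432731484
block [0.43906345 0.39060715 0.03      ] [0.5017037  0.35835729 0.03      ] 0.07045462415435771 -27.241328691811024
block s [0.43766476 0.39643715 0.03      ] [0.50919879 0.36623616 0.03      ] 0.07764802807349382 -22.88901524265183
step tab [0.49252491 0.23362572 0.154     ] [0.50524494 0.19674639 0.154     ]
{'vertical_fov': 65.70646984690485, 'cx': 280.51698386811256, 'cy': 208.90306710154928, 'R': array([[ 0.24327587,  0.96995573, -0.00165608],
       [ 0.92418289, -0.23127653,  0.30396901],
       [ 0.29445347, -0.07547885, -0.95268048]]), 't': array([-0.57503678, -0.03929584,  0.38065353])} [-2.53667932e-04  1.22568581e-01  9.92459707e-01 -7.79951301e-04]
[[-9.69953757e-01  2.43288359e-01 -6.94705450e-04]
 [ 2.43289151e-01  9.69952669e-01 -1.48595704e-03]
 [ 3.12315355e-04 -1.61032392e-03 -9.99998655e-01]]
```

Call:
apply_moves([
  [[-36.8,-7.5,-4,0,0,0.227,1],[-36.8,-7.5,-4,0,0,0.227,1],[-36.8,-7.5,-4,0,0,0.227,1],[-36.8,-7.5,-4,0,0,0.227,1],[-36.8,-7.5,-4,0,0,0.227,1],[-36.8,-7.5,-4,0,0,0.227,1],[-36.8,-7.5,-4,0,0,0.227,1],[-36.8,-7.5,-4,0,0,0.227,1]],
])

```text
time_s: 0.9
eef_pos: [0.4818, 0.3931, 0.2502]
eef_rot: [0.0, 0.236, 0.972, -0.0]
wrist_force: [-0.1, 0.8, -0.3]
opening: 1.001
```

Call:
apply_moves([
  [[0,0,0,0,0,0,1],[0,0,0,0,0,0,1],[0,0,0,0,0,0,1]],
])

```text
time_s: 1.2
eef_pos: [0.4773, 0.3959, 0.2497]
eef_rot: [-0.001, 0.234, 0.972, -0.0]
wrist_force: [0.5, 0.8, -0.6]
opening: 1.001
```

```bash
python3 - <<'E'
from h import *
o=get_obs();c=get_calibration("wrist");a=camera("wrist");np.save("w1.npy",a)
import pickle;pickle.dump((o,c),open("w1.pkl","wb"))
save("w1",a,1.4);print(o["time_s"],o["eef_pos"],o["eef_rot"],o["dq"],f(c))
E
```

```text
1.2 [0.47732419 0.3959156  0.24971568] [-6.27916770e-04  2.33722089e-01  9.72303190e-01 -3.10918936e-04] [ 0.01432273 -0.00675602  0.00018995 -0.00085887 -0.00093511 -0.00307955] 325.19226210127806
```

View pics/w1.png

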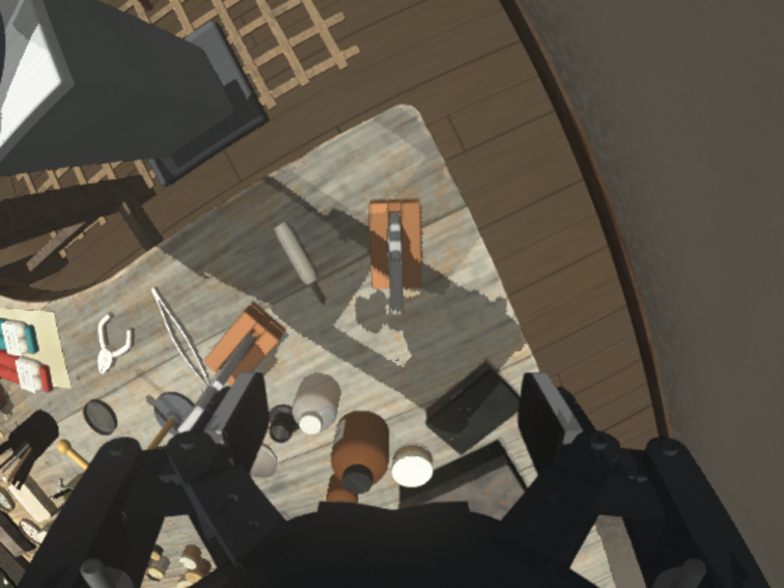

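The wrist view (×1.4) shows the dial-gauge block at (395,245), plate seen edge-on and its tab's far top end at (397,312). The knob is at (65,447).

```bash
python3 - <<'E'
from h import *
import pickle;o,c=pickle.load(open("w1.pkl","rb"));a=np.load("w1.npy")
p=np.hstack([cv2.resize(a[130:230,250:315],(390,600),interpolation=cv2.INTER_CUBIC),cv2.resize(a[290:350,20:80],(400,400))[:400] if 0 else cv2.resize(a[300:370,25:70],(386,600),interpolation=cv2.INTER_CUBIC)])
save("w1c",p)
E
```

```text
(no output)
```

View pics/w1c.png

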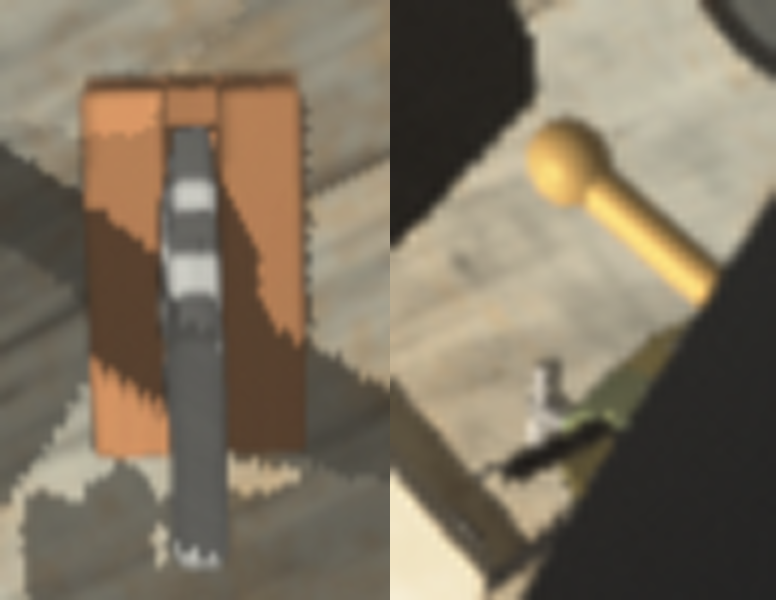

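```bash
python3 - <<'E'
from h import *
import pickle;o,c=pickle.load(open("w1.pkl","rb"))
px=lambda x,y:(250+x/6,130+y/6)
W=lambda x,y,z:onz(c,*px(x,y),z,True)
Rt=R.from_quat(np.roll(o["eef_rot"],-1)).as_matrix()
tl=lambda X:(Rt.T@(X-o["eef_pos"]))*100
for n,x,y,z in [("far",201,567,.154),("near",194,335,.154),("rimNL",82,92,.03),("rimNR",297,90,.03),("rimFL",95,455,.03),("rimFR",305,453,.03),("slotN",191,90,.03)]:
    X=W(x,y,z);print(n,X.round(4),tl(X).round(2))
k=onz(c,25+(567-390)/8.57,300+160/8.57,.146,True);print("knob",k)
m=onz(c,25+(703-390)/8.57,300+290/8.57,.146,True);d=m-k;print(m,np.degrees(np.arctan2(d[1],d[0])))
E
```

```text
far [0.4952 0.3904 0.154 ] [-1.85  0.33  9.57]
near [0.4646 0.4049 0.154 ] [1.53 0.23 9.57]
rimNL [0.4375 0.3946 0.03  ] [ 3.46 -1.91 21.98]
rimNR [0.4563 0.4325 0.03  ] [ 3.51  2.32 21.97]
rimFL [0.505  0.3621 0.03  ] [-4.02 -1.73 21.97]
rimFR [0.5242 0.4009 0.03  ] [-3.98  2.59 21.96]
slotN [0.4469 0.4138 0.03  ] [ 3.5   0.24 21.98]
knob [0.47865381 0.0560221  0.146     ]
[0.50631078 0.06380175 0.146     ] 15.710803681875445
```

Call:
apply_moves([
  [[-0.15,0.28,3,0,0,-0.03,1],[-0.15,0.28,7,0,0,-0.03,1],[-0.15,0.28,10,0,0,-0.03,1],[-0.15,0.28,11.2,0,0,-0.03,1],[-0.15,0.28,11.2,0,0,-0.03,1],[-0.15,0.28,11.2,0,0,-0.03,0.4],[-0.15,0.28,11.2,0,0,-0.03,0],[-0.15,0.28,11.2,0,0,-0.03,0]],
])

```text
time_s: 2.05
eef_pos: [0.4822, 0.3979, 0.1403]
eef_rot: [0.001, 0.22, 0.976, 0.001]
wrist_force: [0.3, -0.1, -0.3]
opening: 0.511
```

Call:
apply_moves([
  [[0,0,0,0,0,0,0],[0,0,0,0,0,0,0],[0,0,0,0,0,0,0],[0,0,0,0,0,0,0],[0,0,0,0,0,0,0]],
])

```text
time_s: 2.55
eef_pos: [0.4812, 0.3972, 0.1382]
eef_rot: [-0.0, 0.22, 0.976, -0.0]
wrist_force: [-0.1, -0.0, 0.2]
opening: -0.001
```

The opening reads 0, so this looks like a miss; I'll check in pictures.

```bash
python3 - <<'E'
from h import *
o=get_obs();a=camera("wrist");b=camera("scene");t=camera("top")
print(o["opening"],o["eef_pos"])
p=np.hstack([cv2.resize(a[130:350,180:380],(364,400),interpolation=cv2.INTER_CUBIC),cv2.resize(b[130:260,120:240],(369,400),interpolation=cv2.INTER_CUBIC)])
save("w2",p)
E
```

```text
-0.001102986553438378 [0.48121161 0.39720492 0.13823072]
```

View pics/w2.png

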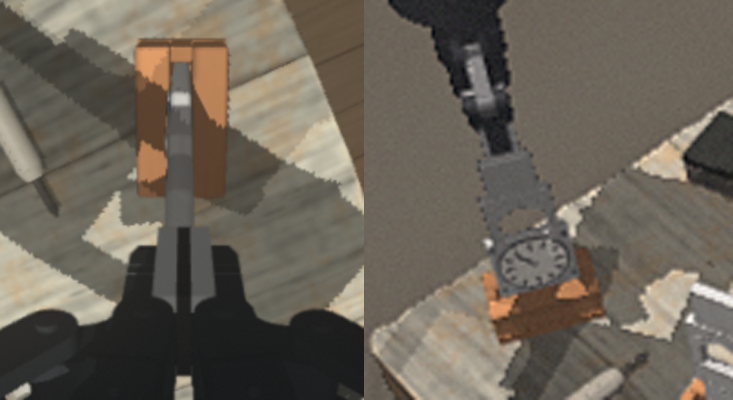

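```bash
python3 - <<'E'
from h import *
o=get_obs();c=get_calibration("scene");w=get_calibration("wrist")
def pw(X):
    p=np.array(w["R"])@X+np.array(w["t"]);r=np.hypot(*p[:2]);th=np.arctan2(r,p[2]);return p[:2]/r*th*f(w)+[w["cx"],w["cy"]]
Rt=R.from_quat(np.roll(o["eef_rot"],-1)).as_matrix()
for z in (-.02,0,.019):
    X=o["eef_pos"]+Rt[:,2]*z
    u=proj(c,X);v=pw(X);print(z,u,(u-[120,130])*3.075+[364,0],v,(v-[180,130])*1.82)
Y=np.array([.4795,.396,.154]);print(proj(c,Y),(proj(c,Y)-[120,130])*3.075+[364,0],(pw(Y)-[180,130])*1.82)
b=camera("scene");a=camera("wrist")
save("w3",np.hstack([cv2.resize(b[135:205,135:195],(514,600),interpolation=cv2.INTER_CUBIC),cv2.resize(a[220:350,240:300],(277,600),interpolation=cv2.INTER_CUBIC)]))
E
```

```text
-0.02 [164.84579583 178.37831055] [501.90082219 148.76330493] [278.8835899  270.42428023] [179.96813361 255.57219001]
0 [166.94077255 185.56807237] [508.3428756  170.87182255] [279.04805326 253.32628125] [180.26745694 224.45383188]
0.019 [168.86521246 192.172568  ] [514.26052831 191.1806466 ] [279.17805499 239.950068  ] [180.50406009 200.10912377]
[164.92729025 180.6774243 ] [502.15141753 155.83307974] [173.5129814  245.22245661]
```

View pics/w3.png

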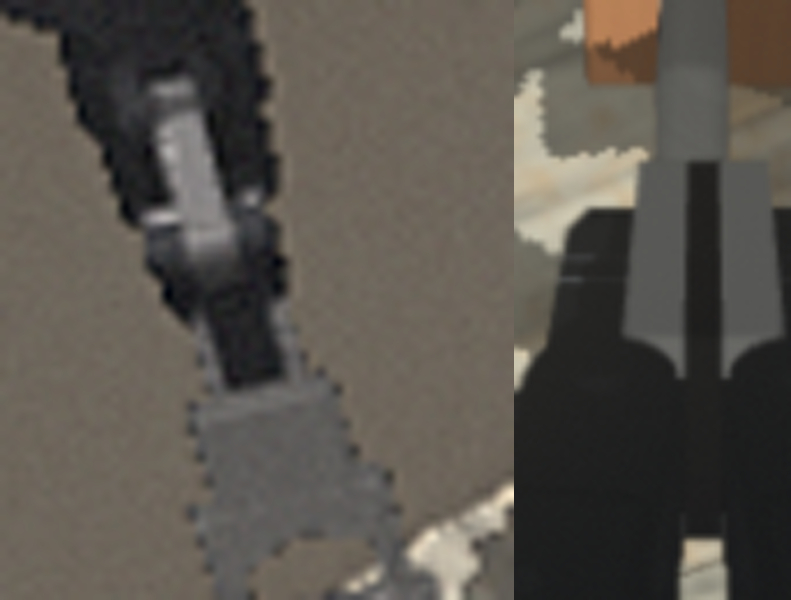

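The shut fingertips project to about z = 0.15 in both views, just above the tab, so the fingers really end about 3 cm short of where the stated TCP puts them. I'll open, go down 2.9 cm and close again; the opening reading will show whether it gripped.

Call:
apply_moves([
  [[0,0,0,0,0,0,1],[0,0,0,0,0,0,1],[0,0,0,0,0,0,1],[0,0,0,0,0,0,1],[0,0,0,0,0,0,1],[0,0,0,0,0,0,1]],
])

```text
time_s: 3.4
eef_pos: [0.4812, 0.3973, 0.1383]
eef_rot: [-0.0, 0.22, 0.976, -0.0]
wrist_force: [-0.0, -0.2, 0.2]
opening: 0.994
```

Call:
apply_moves([
  [[0,0,1,0,0,0,1],[0,0,2,0,0,0,1],[0,0,2.9,0,0,0,1],[0,0,2.9,0,0,0,1],[0,0,2.9,0,0,0,1],[0,0,2.9,0,0,0,0],[0,0,2.9,0,0,0,0],[0,0,2.9,0,0,0,0]],
])

```text
time_s: 4.2
eef_pos: [0.4815, 0.3974, 0.1098]
eef_rot: [0.0, 0.22, 0.976, 0.0]
wrist_force: [-0.1, 0.3, -0.3]
opening: 0.514
```

Call:
apply_moves([
  [[0,0,0,0,0,0,0],[0,0,0,0,0,0,0],[0,0,0,0,0,0,0],[0,0,0,0,0,0,0],[0,0,0,0,0,0,0]],
])

```text
time_s: 4.7
eef_pos: [0.4814, 0.3973, 0.1096]
eef_rot: [0.0, 0.22, 0.976, 0.0]
wrist_force: [-0.6, -0.8, 3.3]
opening: 0.081
```

Gripped (opening 0.081 ≈ 7–8 mm). Next is the lift.

Call:
apply_moves([
  [[0,0,-1,0,0,0,0],[0,0,-2,0,0,0,0],[0,0,-3,0,0,0,0],[0,0,-4.2,0,0,0,0],[0,0,-5.6,0,0,0,0],[0,0,-5.6,0,0,0,0],[0,0,-5.6,0,0,0,0]],
])

```text
time_s: 5.4
eef_pos: [0.4815, 0.3974, 0.166]
eef_rot: [0.0, 0.22, 0.976, 0.0]
wrist_force: [-0.2, 0.3, -1.8]
opening: 0.08
```

```bash
python3 - <<'E'
from h import *
o=get_obs();b=camera("scene")
print(o["opening"],o["eef_pos"],o["wrist_force"])
Rt=R.from_quat(np.roll(o["eef_rot"],-1)).as_matrix()
# targets: peg frame
k=np.array([.4775,.056]);yaw=np.radians(18);u=np.array([np.cos(yaw),np.sin(yaw)])
print("mid",k+.034*u)
save("l1",cv2.resize(b[130:240,120:240],(600,550),interpolation=cv2.INTER_CUBIC))
print(Rt)
E
```

```text
0.08035055219246559 [0.48151418 0.39741127 0.16597701] [-0.16716899  0.32651386 -1.76995809]
mid [0.50983592 0.06650658]
[[-9.03558330e-01  4.28463592e-01  1.13774721e-03]
 [ 4.28464405e-01  9.03558465e-01  5.95426614e-04]
 [-7.72902499e-04  1.02548686e-03 -9.99999175e-01]]
```

View pics/l1.png

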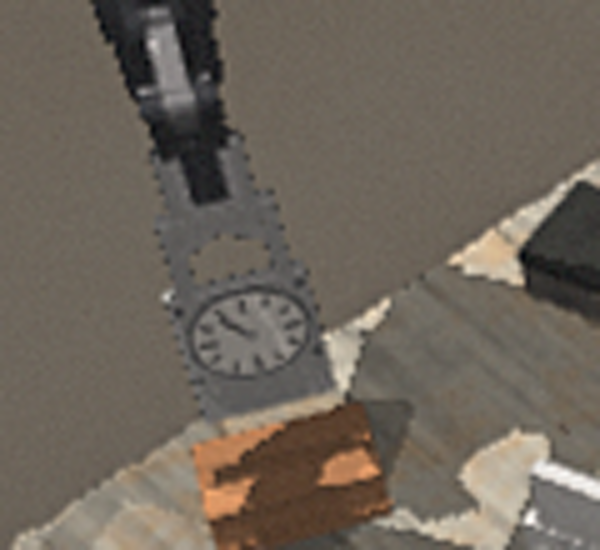

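Plate is held upright with the dial toward the camera, and its bottom is clear of the block. Now I carry it round the stepped gauge to a point in front of the knob.

Call:
apply_moves([
  [[1.6,-4.5,0,0,0,0.1,0],[3.2,-9,0,0,0,0.2,0],[3.2,-12.3,0,0,0,0.3,0],[1.5,-17,0.2,0,0,0.4,0],[-0.2,-21.7,0.4,0,0,0.52,0],[-3.5,-26,0.7,0,0,0.65,0],[-6.8,-30,0.7,0,0,0.76,0],[-10.2,-34.7,0.7,0,0,0.813,0]],
])

```text
time_s: 6.25
eef_pos: [0.4217, 0.0522, 0.158]
eef_rot: [-0.0, 0.589, 0.808, 0.0]
wrist_force: [2.4, 0.5, -1.3]
opening: 0.08
```

Call:
apply_moves([
  [[0,0,0,0,0,0,0],[0,0,0,0,0,0,0],[0,0,0,0,0,0,0],[0,0,0,0,0,0,0]],
])

```text
time_s: 6.65
eef_pos: [0.4215, 0.0553, 0.1579]
eef_rot: [-0.0, 0.586, 0.81, -0.0]
wrist_force: [-0.4, -0.4, -0.3]
opening: 0.081
```

```bash
python3 - <<'E'
from h import *
o=get_obs();s=camera("scene");t=camera("top");w=camera("wrist")
print(o["time_s"],o["opening"],o["eef_pos"],o["eef_rot"])
np.save("s4.npy",s);np.save("t4.npy",t);np.save("w4.npy",w)
import pickle;pickle.dump((o,get_calibration("wrist")),open("w4.pkl","wb"))
z=lambda i,x,y:cv2.resize(i[y:y+110,x:x+80],(400,550),interpolation=cv2.INTER_CUBIC)
save("c4",np.hstack([z(s,245,235),z(t,325,225)]))
E
```

```text
6.65 0.08066457825564534 [0.42146203 0.05534701 0.15794781] [-4.34747525e-04  5.86348029e-01  8.10059127e-01 -1.05986301e-04]
```

View pics/c4.png

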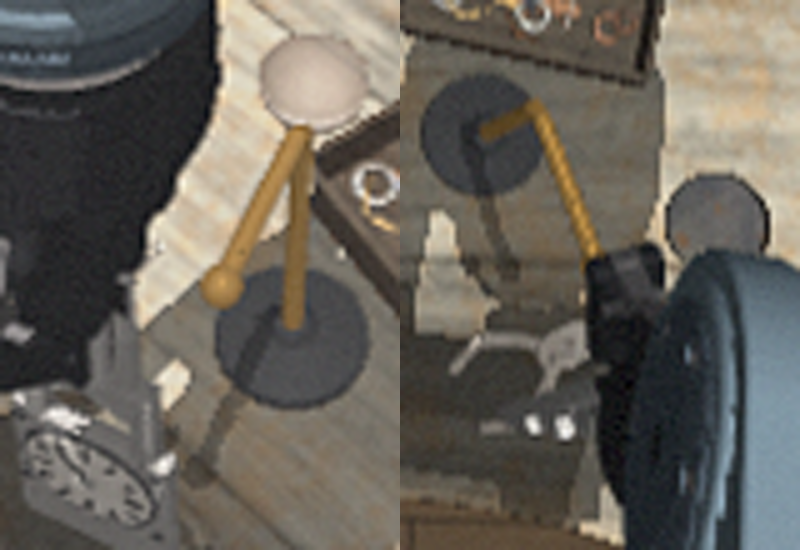

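Picture: dial centre at crop (88,478), still facing the robot and the knob side outward; knob at crop (223,286). Now the offset of the plate from the peg axis.

```bash
python3 - <<'E'
from h import *
o=get_obs();c=get_calibration("scene")
yaw=np.radians(18.5);u=np.array([np.cos(yaw),np.sin(yaw),0]);v=np.array([-u[1],u[0],0])
def dial_from(q):
    return onz(c,*q,.1044)
D=dial_from((262.6,330.6));C=D+.005*u
print("gauge axis xy",C,"minus tcp in (u,v):",(C-o["eef_pos"])@u,(C-o["eef_pos"])@v)
# l1 check
q=(170.4,196.4);D=onz(c,*q,.1124);a=np.radians(64.6);g=np.array([np.cos(a),np.sin(a),0]);h=np.array([-g[1],g[0],0])
T=np.array([.48151,.39741,.1124]);print("l1",D,(D+.005*g-T)@g,(D+.005*g-T)@h)
k=onz(c,245+223/5,235+286/5,.146);print("knob",k)
k=np.array([.4775,.056,.146]);print("knob rel tcp u,v",(k-o["eef_pos"])@u,(k-o["eef_pos"])@v)
E
```

```text
gauge axis xy [0.42059836 0.05485488 0.1044    ] minus tcp in (u,v): -0.0011603535450656812 6.414926972485393e-05
l1 [0.47936243 0.39163764 0.1124    ] -0.0011355453267495224 -0.0005359909147140892
knob [0.47818781 0.05466392 0.146     ]
knob rel tcp u,v 0.053164167370412824 -0.016905062332299964
```

Call:
apply_moves([
  [[-1.7,0,0,0,0,0,0],[-1.7,0,0,0,0,0,0],[-1.7,1.5,0,0,0,0,0],[-1.7,3,0,0,0,0,0],[-1.7,3,0,0,0,0,0],[-1.7,3,0,0,0,0,0]],
])

```text
time_s: 7.4
eef_pos: [0.4552, 0.0477, 0.158]
eef_rot: [-0.0, 0.587, 0.81, -0.0]
wrist_force: [-0.5, 0.1, -1.1]
opening: 0.081
```

```bash
python3 - <<'E'
from h import *
o=get_obs();s=camera("scene");w=camera("wrist")
print(o["time_s"],o["opening"],o["eef_pos"],o["eef_rot"])
yaw=np.radians(18.5);u=np.array([np.cos(yaw),np.sin(yaw),0]);v=np.array([-u[1],u[0],0])
k=np.array([.4777,.0557,.146]);print("knob rel tcp u,v",(k-o["eef_pos"])@u,(k-o["eef_pos"])@v)
z=lambda i,x,y:cv2.resize(i[y:y+110,x:x+80],(400,550),interpolation=cv2.INTER_CUBIC)
save("c5",np.hstack([z(s,245,235),cv2.resize(w[150:370,200:360],(400,550))]))
E
```

```text
7.4 0.08138887887745219 [0.45522756 0.04770584 0.1580207 ] [-4.96859982e-04  5.86952073e-01  8.09621486e-01 -2.56830847e-04]
knob rel tcp u,v 0.023847727565946525 0.000450440574342774
```

View pics/c5.png

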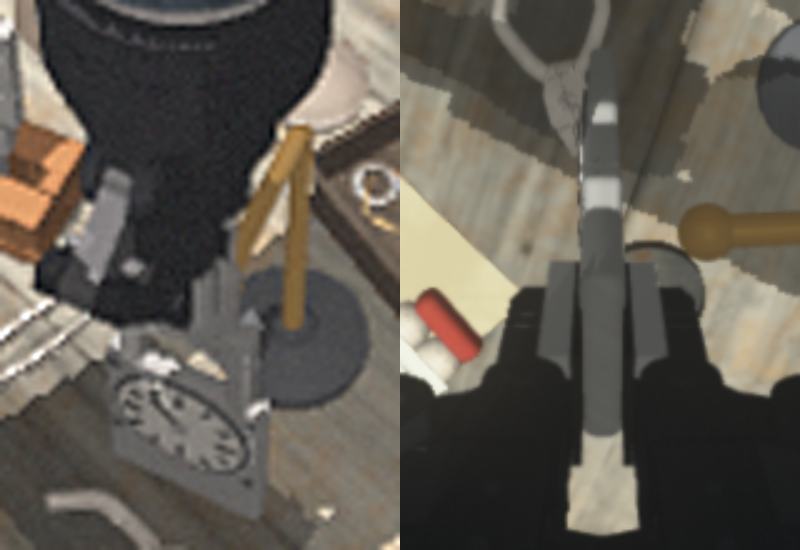

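Call:
apply_moves([
  [[0,0.8,0,0,0,0,0],[0,1.4,0,0,0,0,0],[0,2,0,0,0,0,0],[0,2.6,0,0,0,0,0],[0,2.6,0,0,0,0,0]],
])

```text
time_s: 8.0
eef_pos: [0.4813, 0.0553, 0.1583]
eef_rot: [0.0, 0.587, 0.809, 0.0]
wrist_force: [-0.4, 0.6, -0.3]
opening: 0.076
```

Call:
apply_moves([
  [[0,0.6,0,0,0,0,0],[0,1.2,0,0,0,0,0],[0,1.8,0,0,0,0,0],[0,2.4,0,0,0,0,0],[0,3,0,0,0,0,0],[0,3.2,0,0,0,0,0],[0,3.2,0,0,0,0,0],[0,3.2,0,0,0,0,0]],
])

```text
time_s: 8.8
eef_pos: [0.5108, 0.065, 0.1582]
eef_rot: [-0.0, 0.587, 0.809, -0.0]
wrist_force: [0.7, 0.2, -0.8]
opening: 0.083
```

No contact force on the way in. Now I lower it onto the peg.

Call:
apply_moves([
  [[0,0,0.4,0,0,0,0],[0,0,0.7,0,0,0,0],[0,0,0.85,0,0,0,0],[0,0,0.85,0,0,0,0],[0,0,0.85,0,0,0,0]],
])

```text
time_s: 9.3
eef_pos: [0.5108, 0.0652, 0.1504]
eef_rot: [-0.0, 0.587, 0.809, 0.0]
wrist_force: [-3.4, 0.1, 5.4]
opening: 0.081
```

```bash
python3 - <<'E'
from h import *
o=get_obs();s=camera("scene");t=camera("top")
print(o["time_s"],o["opening"],o["eef_pos"],o["wrist_force"])
z=lambda i,x,y:cv2.resize(i[y:y+110,x:x+80],(400,550),interpolation=cv2.INTER_CUBIC)
save("c6",np.hstack([z(s,260,225),z(t,325,225)]))
E
```

```text
9.3 0.08055453119400316 [0.51079224 0.06517119 0.15044905] [-3.42585671  0.11236851  5.40571118]
```

View pics/c6.png

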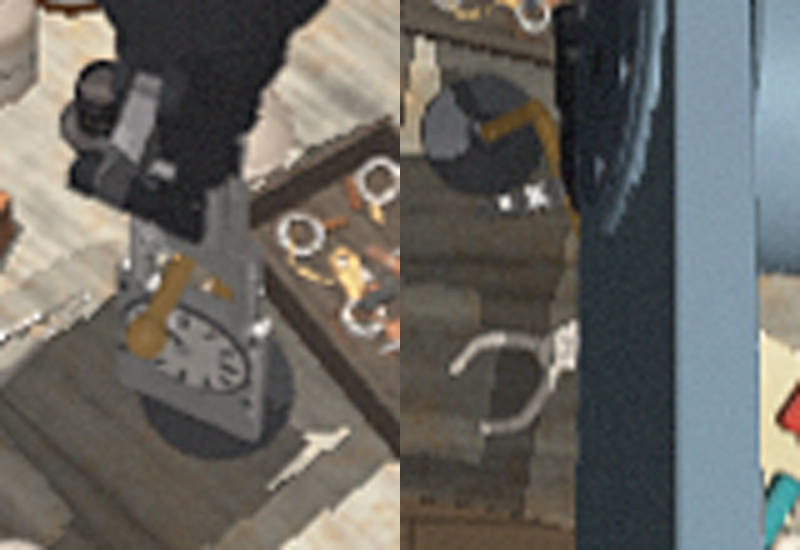

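The picture shows the peg through the eye and the dial on the knob side. The 5 N upward load means the roof is resting on the peg, so I release.

Call:
apply_moves([
  [[0,0,0,0,0,0,0.15],[0,0,0,0,0,0,0.25],[0,0,0,0,0,0,0.5],[0,0,0,0,0,0,0.5],[0,0,0,0,0,0,0.5],[0,0,0,0,0,0,0.5]],
])

```text
time_s: 10.0
eef_pos: [0.511, 0.065, 0.1497]
eef_rot: [-0.0, 0.587, 0.809, -0.0]
wrist_force: [0.3, 0.3, -0.8]
opening: 0.498
```

Call:
apply_moves([
  [[0,0,-1,0,0,0,0.5],[0,0,-3,0,0,0,0.5],[0,0,-6,0,0,0,0.5],[0,0,-10,0,0,0,0.5],[0,0,-14,0,0,0,0.5],[0,0,-14,0,0,0,0.5],[0,0,-14,0,0,0,0.5]],
])

```text
time_s: 10.7
eef_pos: [0.5116, 0.065, 0.2915]
eef_rot: [0.001, 0.587, 0.809, 0.001]
wrist_force: [0.8, 0.3, -0.5]
opening: 0.498
```

Call:
apply_moves([
  [[5,-5,0,0,0,0,0.5],[10,-10,0,0,0,0,0.5],[10,-10,0,0,0,0,0.5],[10,-10,0,0,0,0,0.5],[10,-10,0,0,0,0,0.5],[10,-10,0,0,0,0,0.5],[10,-10,0,0,0,0,0.5],[10,-10,0,0,0,0,0.5]],
])

```text
time_s: 11.5
eef_pos: [0.3854, 0.1286, 0.2894]
eef_rot: [-0.0, 0.588, 0.809, -0.0]
wrist_force: [0.6, -1.2, 0.6]
opening: 0.502
```

```bash
python3 - <<'E'
from h import *
o=get_obs();s=camera("scene");t=camera("top");
print(o["time_s"],o["opening"],o["eef_pos"],o["wrist_force"])
z=lambda i,x,y:cv2.resize(i[y:y+110,x:x+80],(400,550),interpolation=cv2.INTER_CUBIC)
save("c7",np.hstack([z(s,260,225),z(t,325,225)]))
for _ in range(6): s2=camera("scene")
print("motion",np.abs(s2[225:335,260:340].astype(int)-s[225:335,260:340]).max())
E
```

```text
11.5 0.501909429093893 [0.38541637 0.12864963 0.28938366] [ 0.55755469 -1.1678903   0.60185453]
motion 100
```

View pics/c7.png

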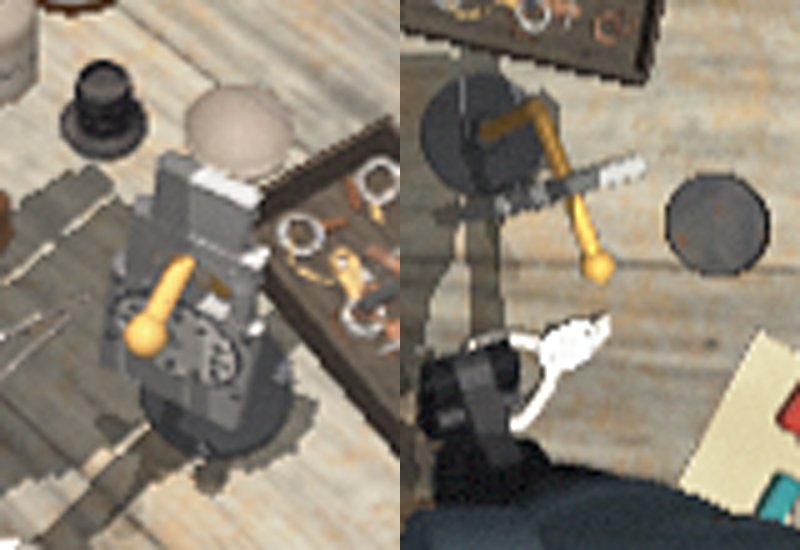

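It hangs on the peg with the dial outward, but is swinging. I'll wait and measure the motion.

Call:
apply_moves([
  [[0,0,0,0,0,0,0.5],[0,0,0,0,0,0,0.5],[0,0,0,0,0,0,0.5],[0,0,0,0,0,0,0.5],[0,0,0,0,0,0,0.5],[0,0,0,0,0,0,0.5],[0,0,0,0,0,0,0.5],[0,0,0,0,0,0,0.5]],
])

```text
time_s: 12.7
eef_pos: [0.3849, 0.1291, 0.2898]
eef_rot: [0.0, 0.587, 0.809, 0.0]
wrist_force: [-0.9, -0.3, 1.0]
opening: 0.499
```

Call:
apply_moves([
  [[0,0,0,0,0,0,0.5],[0,0,0,0,0,0,0.5],[0,0,0,0,0,0,0.5],[0,0,0,0,0,0,0.5],[0,0,0,0,0,0,0.5],[0,0,0,0,0,0,0.5],[0,0,0,0,0,0,0.5],[0,0,0,0,0,0,0.5]],
])

```text
time_s: 13.5
eef_pos: [0.3849, 0.1291, 0.2898]
eef_rot: [0.0, 0.587, 0.809, 0.0]
wrist_force: [-0.1, -0.7, -0.6]
opening: 0.499
```

Call:
apply_moves([
  [[0,0,0,0,0,0,0.5],[0,0,0,0,0,0,0.5],[0,0,0,0,0,0,0.5],[0,0,0,0,0,0,0.5],[0,0,0,0,0,0,0.5],[0,0,0,0,0,0,0.5],[0,0,0,0,0,0,0.5],[0,0,0,0,0,0,0.5]],
])

```text
time_s: 14.3
eef_pos: [0.3849, 0.1291, 0.2898]
eef_rot: [0.0, 0.587, 0.809, 0.0]
wrist_force: [-0.9, 0.1, 0.3]
opening: 0.499
```

```bash
python3 - <<'E'
from h import *
fr=[camera("scene")[225:335,260:340].astype(int) for _ in range(14)]
print([int((np.abs(x-fr[0]).max(2)>25).sum()) for x in fr])
z=lambda i:cv2.resize(i.astype(np.uint8),(400,550),interpolation=cv2.INTER_CUBIC)
j=max(range(14),key=lambda i:(np.abs(fr[i]-fr[0])).sum())
save("c8",np.hstack([z(fr[0]),z(fr[j])])); print(get_obs()["time_s"],j)
E
```

```text
[0, 0, 0, 0, 0, 0, 0, 0, 0, 0, 0, 0, 0, 0]
15.0 9
```

The plate is at rest (no pixel changed over 0.7 s). The picture limit is reached, so I check the tilt by number, comparing where the tab's top lands with the expected upright place.

```bash
python3 - <<'E'
from h import *
yaw=np.radians(18.5);u=np.array([np.cos(yaw),np.sin(yaw),0]);v=np.array([-u[1],u[0],0])
M=np.array([.5105,.0655,0])
c=get_calibration("top");t=camera("top");b=np.load("top.npy")
for k in(-.017,0,.017): print("tab top exp",k,proj(c,M+k*v+[0,0,.193]).round(1))
hsv=cv2.cvtColor(t,cv2.COLOR_RGB2HSV);d=np.abs(t.astype(int)-b).max(2)>30
for y in range(248,272): print(y,"".join(("#" if hsv[y,x,2]>150 else "+") if hsv[y,x,1]<40 and d[y,x] else ("o" if d[y,x] else ".") for x in range(325,380)))
c=get_calibration("scene");s=camera("scene");s0=np.load("scene.npy")
for k,h in((-.017,.193),(.017,.193),(-.028,.047),(.028,.047)): print("scene exp",k,h,proj(c,M+k*v+[0,0,h]).round(1))
hsv=cv2.cvtColor(s,cv2.COLOR_RGB2HSV);d=np.abs(s.astype(int)-s0).max(2)>25
for y in range(250,316,2): print(y,"".join(("#" if hsv[y,x,2]>150 else "+") if hsv[y,x,1]<40 and d[y,x] else ("o" if d[y,x] else ".") for x in range(270,330)))
E
```

```text
tab top exp -0.017 [373.1 257.2]
tab top exp 0 [364.9 259.8]
tab top exp 0.017 [356.5 262.3]
248 ooooo+++++++.++............oooo+.......................
249 oooo.+++++++.+.+.........o.oooo+.......................
250 oooo.+++++++...+........+++ooooo.......................
251 oooo.+++++++..++........+++ooooo.......................
252 oooo.+++++++.+.+...o....++++oooo.......................
253 ++oo.+++++++.++++o++....++++oooo.......................
254 +oooo++++++++++++++++...++++.oooo......................
255 o+oo+++++++++++++++++....+++.oooo......................
256 +ooo+.++++++++++++++++....+++oooo..............#.......
257 ooo++o++++++++++++++++....++oooooo......o+...####......
258 oooo+o+++++++++++++++++...+++ooooo..+o++..#######......
259 oooo+++++++++++++++++++...+o...oooo+++++########.......
260 ooooo++o+++++++++++++++...+o.oooo+++++++#####.#........
261 oo+++++oo++++++++++++++....+++++++++++++##.#...........
262 oooo++++oo++++++++++++++++.+++++++++++++...............
263 +++o++++o++o++++++++++++++++.++++++o+#.................
264 ++o+o++ooooo.ooo+++++++++..++++++oo........
[... 2023 characters left out ...]
+++++ooo............+#++##+.++++....+++#..........
296 +oooo++++++++++++o.......+...++#++###.+++....++.............
298 ++ooooo++++++++++++......++++++#++++#.+++...................
300 +++oo++++++++o++++......++....+#++#+.+++...+................
302 oooooo+++++o++++++.+................++++..++++++.##.........
304 ++ooo+++++o++++++o+++++.........+.+...+..+++++++.+++..#.....
306 ++oo+++++++++++oo++++++++++.++.....+++.++++++++.+++++##.....
308 +++++++++ooooo++++o.+++++++++++...++++.+++++++.++++++#......
310 +++++++++++++oo+o+o.++++++++++++++.++.+++++++..+++++.#......
312 o++o++++ooo+++++.ooooo...+++++++......+++++..+++oo.#.o......
314 oo+++o+++oooo.ooo+ooooooo+.+++......+++...+++++++##.........
```

Tab top ends: top view (373,257) against (373,257) expected for an upright hang; scene about (291,256)/(311,264) against (289.5,255)/(309,263). So it hangs upright and square. Handing in.

```bash
python3 - <<'E'
from h import *
o=get_obs();s=get_calibration("top");t=camera("top");b=np.load("top.npy")
g=lambda i:cv2.cvtColor(i[250:285,275:300],cv2.COLOR_RGB2GRAY)
print("step-gauge region mean diff",np.abs(g(t).astype(int)-g(b)).mean(),o["time_s"])
print(hand_in())
E
```

```text
step-gauge region mean diff 16.321142857142856 15.1
the job is handed in; nothing more can be done
None
```

I took the dial gauge out of its block, carried it round the stepped gauge, threaded its eye over the brass knob and released it on the peg. I handed in at about 15 s of the 43 s allowed; no verdict was reported.

**What went wrong on the way:**
- The first grasp closed on nothing. The fingers ended about 3 cm short of where the stated tool point puts them. I went 2.9 cm lower and it gripped, with an opening of 0.081.
- Right after release the gauge was swinging, so I waited about 3 s for it to settle.

**Last checks:**
- **At rest:** no pixel in the hook region changed over 14 frames (0.7 s).
- **Upright and square:** the ends of the tab's top were within about 2 px of where an upright, square hang would put them, in both the top and scene views. This check was by numbers only, because the 12-picture limit was reached.
- **Dial side:** the last picture I viewed showed the peg through the eye and the dial facing the knob.
- **Arm clear:** the gripper was about 14 cm above and to one side of the stand, touching nothing.

**Not settled:** my rough top-view comparison of the stepped gauge's spot came out at 16 grey levels from the start. That area may be shaded by the arm, so it proves nothing either way. My carry path was planned to clear it by several centimetres, and I felt no contact forces beyond the roof settling on the peg (about 5 N).

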